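# Switch on the bench supply's output

## Robot

A 7-joint arm with a two-finger parallel gripper is mounted at the origin on a cart in front of the work surface, level with it; the furniture and walls round the work are solid. World frame = base frame: x ahead of the robot, y to its left, z up, the work surface at z = 0. Lengths are in mm, angles in rad, forces in N, time in s.
With the tool pointing down it reaches from about 400 to 875 mm from the base axis. Payload 4.4 kg.
Tool frame: the origin (TCP) lies at the very end of the fingers, on their centre line; the grasp point (between the pads) lies 19 mm behind it; z points along the fingers, x is the direction in which the jaws open and shut, and the axes are right-handed (so a half turn about z gives the same grasp; the last joint's range is limited). The gripper opens to 85 mm and grips with 20 to 120 N. Pads are 22 mm wide; open, the fingers measure 114 mm over their backs; the gripper's body (76 mm by 85 mm) begins 54 mm behind the grasp point. The pads swing forward as they close: fully open they stand 13 mm farther back than shut.
Start: joints at [1.08, 0.628, 0.038, 1.517, -0.027, 0.996, -0.02], TCP at [267.918, -592.231, 231.313] pointing down, gripper open.
Joint ranges: [-3.06, 3.06], [-0.37, 2.12], [-1.25, 1.32], [0.18, 2.47], [-1.1, 4.24], [0.23, 1.98], [-2.94, 2.94]. Speed limits (rad/s): [2.57, 2.57, 3.14, 3.14, 3.14, 3.14, 3.14].

## Interface

Orientations are given as [roll, pitch, yaw] about the fixed x, y, z axes, in that order (R = Rz(yaw) Ry(pitch) Rx(roll)).
In Python, from cell import * gives the robot as it stands. The module is installed in compiled form; this text tells all that it offers.
- The arm moves only by the tool play_rows, never from a script. Its argument "targets" is a list of rows, each an object with "slide": the shift along the tool's x, y, z in mm, a list of three; "turn": the turn, a rotation vector about the tool's x, y, z in degrees, a list of three; "hand": the finger opening in mm, from 0 to 85.4. A call has 1 to 5 rows; each row shifts and turns the commanded pose from where the row before left it, along the tool's axes as they then stand; what a row does not reach is not made up. A row lasts 1/8 s, in which the tool goes at most 62.5 mm and 10.7 degrees, less where a joint would pass 70% of its speed; a pose out of reach is approached as far as the arm can. A call is refused whole if a number of a shift passes 62.5 or a number of a turn 10.7, either way. A call with a gripper value outside its range is refused whole. The fingers move at their own pace and stop on an object; the grip force is fixed at half the most. Time passes only in rows, so rows that do not move let the fingers close. It gives the time, the measured TCP pose, the force and the opening at its end, in the units of the state.
- read_state(): the state, without advancing time (a new reading comes with each control period).
- get_image(name): name is "side" or "top" or "wrist"; returns (picture, depth): 384x512x3 uint8, blue, green, red; 384x512 float32, mm along the optical axis (not along the pixel's ray), 0 where there is no reading.
- calibration(name): a dict with "K" (3x3 intrinsics, pixels), "D" ([k1, k2, p1, p2, k3] as OpenCV has them; the pictures are not rectified), "R" (3x3) and "t" (3): a world point X has camera coordinates R X + t. Camera axes: x right, y down, z forward; pixel columns grow to the right and rows downward; lengths in mm; the calibration is good to about 2 mm. A picture is of the moment at which its call begins: read the wrist's pose just before it. calibration takes no time and is no camera call; for the wrist camera it gives the pose at the moment of the call.
- finish_job(): hands the job in, once; it reports no verdict.
The state is a dict: "clock": time; "qpos": joint angles; "qd": joint speeds; "tau": joint torques, N m; "eef_pos": TCP position; "tool_rot": TCP orientation; "force": force on the tool from outside, world axes, zero at the start; "torque": the same for the moment, N m; "width": finger opening in mm.
Only numpy, scipy, OpenCV 4.12 (cv2) and the standard library are available. Lean on these libraries where they do the work, as an engineer would, in place of code of your own. Each camera call takes 0.05 s, during which the arm holds its last target.

## Task

Switch on the output of the bench supply, the grey case with the round meter and the two binding posts: flip over its bat toggle at the binding-post end, so that it snaps across and stays leaning to the opposite side. Leave its other toggle, and the toggle on the fan controller beside it, as they are.

Things in the scene. Friction and masses are not known exactly. Their poses are not given: they have to be found in the camera images.
- bench_supply: Fixed grey case, 90 mm deep (x), 180 wide (y), panel 50 above the desk. Origin: centre of underside; z up, +x to its back (away from the robot, yaw within 0.5 rad), +y to its left end. Round meter, 52 across, 7 high, at the panel's middle; toggle pivots at x 0, z 54 mm: output at y -50, other at y +50. Two black posts stick out 25 mm from its right (-y) end. No other case has a meter or posts.
- output_toggle (a joint): Toggle to flip, at the post end: metal bat 42 mm long from pivot, 12 thick near the end, 7 at the root, on an 18 mm nut 5 mm high. Swings about the case's y axis. 0 rad = off, leaning 24 degrees to the front (-x), its start; 0.42 = upright; 0.84 = on, leaning 24 degrees to the back (+x). A spring holds it on either side: about 3 N near the end starts it, past the centre it snaps over by itself.
- meter_toggle (a joint): The bench supply's other toggle, at the end away from the posts (y +50 mm): same bat, spring and values. Starts at about 0.84 rad, leaning to the back, and must stay there.
- fan_toggle (a joint): Toggle on the fan controller, a fixed grey case of the same size with a knob and air slots, beside the supply on its left or right: same bat, spring and values, at y -50 mm in that case. Starts at 0 rad, leaning to the front, and must stay there.

How it is judged (in metres and radians):
At the end, for the whole second after the job is handed in: The output toggle rests on its opposite side (0.84 rad, within 0.14 rad); the other toggle of the bench supply is still at 0.84 rad and the fan controller's toggle still at 0 rad, each within 0.14 rad (value of joint each of output_toggle, meter_toggle above 0.7 rad and velocity of joint output_toggle between -0.1 and 0.1 rad/s and value of joint fan_toggle below 0.14 rad); the robot touches nothing.
It fails at once if the bench supply's other toggle is pushed to its centre (value of joint meter_toggle below 0.42 rad).
It fails at once if the fan controller's toggle is pushed to its centre (value of joint fan_toggle above 0.42 rad).
It also fails if it takes over 29 s, if anything falls off the work surface, if the arm or the gripper's body presses on something with over 40 N, if the wrist force passes 120 N, or if a joint passes its speed limit or range.

## Working session

There is one attempt and no reset: what is moved stays moved. The work goes in short steps, Python scripts to look and compute and a tool call to move; the robot and the scene stay as the last step left them, time stands still between calls to the robot, and variables do not carry over. Pictures are saved under pics/ and viewed, and the job is handed in when it is done.

Besides the shell and the picture viewer there is one more tool, called as name(argument=value, ...), one argument or row to a line, values as JSON. play_rows: Moves the arm, as the interface text tells. Its arguments: {"type":"object","properties":{"targets":{"type":"array"}},"required":["targets"]}

```bash
mkdir -p pics
python3 - <<'E'
from cell import *
import cv2,numpy as np
s=read_state();print(s)
for n in("side","top","wrist"):
    p,d=get_image(n);cv2.imwrite(f"pics/{n}0.png",p);np.save(f"{n}0.npy",d)
    c=calibration(n);np.savez(f"{n}0c.npz",**{k:np.array(v) for k,v in c.items()});print(n,c)
E
```

```text
{'clock': 0.0, 'qpos': array([ 1.08019637,  0.62932481,  0.03841721,  1.51836058, -0.02703128,
        0.99631221, -0.01999638]), 'qd': array([ 0.00092278,  0.00031416,  0.00149007,  0.00080713, -0.00070523,
       -0.00190535,  0.00014701]), 'tau': array([ 2.43268505e-04, -5.63407087e+01,  1.22583054e+00, -1.93444258e+01,
        1.09043575e-02,  1.03258953e-02,  4.12532046e-06]), 'eef_pos': array([ 267.68087968, -591.63811968,  230.40482694]), 'tool_rot': array([-3.14157566e+00,  1.88830470e-03, -1.14598957e+00]), 'force': array([-0.6144903 , -0.35453899, -0.55223083]), 'torque': array([ 0.00670125, -0.02981552,  0.02049139]), 'width': 85.47574193676927}
side {'K': array([[457.1570521 ,   0.        , 251.8115805 ],
       [  0.        , 457.1570521 , 184.66892044],
       [  0.        ,   0.        ,   1.        ]]), 'D': array([5.72471286e-05, 0.00000000e+00, 0.00000000e+00, 0.00000000e+00,
       0.00000000e+00]), 'R': array([[-0.99312715, -0.11691108, -0.00550043],
       [-0.05208197,  0.48353128, -0.87377627],
       [ 0.10481376, -0.86748447, -0.486297  ]]), 't': array([ 497.
[... 248 characters left out ...]
        ,  0.        ,  0.        ]), 'R': array([[-0.00684487, -0.99997299, -0.0026759 ],
       [-0.99786041,  0.00700436, -0.06500409],
       [ 0.06502108,  0.00222523, -0.99788141]]), 't': array([ -6.74489973, 492.65901051, 895.42985953])}
wrist {'K': array([[280.45445004,   0.        , 262.21450265],
       [  0.        , 280.45445004, 189.24147034],
       [  0.        ,   0.        ,   1.        ]]), 'D': array([-0.06236362,  0.        ,  0.        ,  0.        ,  0.        ]), 'R': array([[ 0.41331394, -0.91058412, -0.00285421],
       [-0.87632385, -0.39861106,  0.27049165],
       [-0.24744313, -0.10929676, -0.96271809]]), 't': array([-648.94022573,  -36.23785491,  379.56012421])}
```

View pics/top0.png

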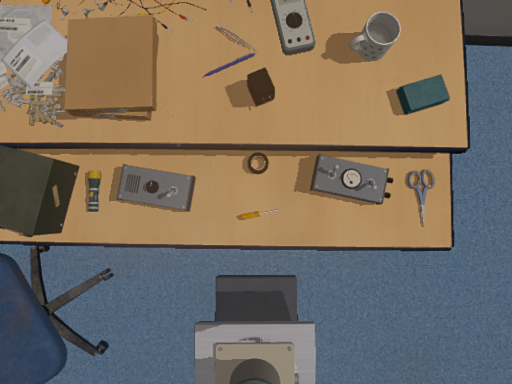

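View pics/side0.png

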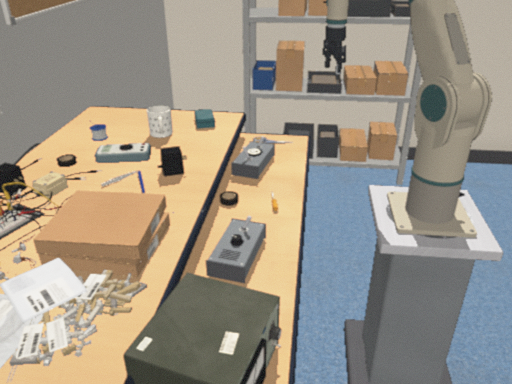

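```bash
cat > h.py <<'E'
import numpy as np,cv2
def load(n): 
    c=np.load(n+"c.npz");return cv2.imread("pics/"+n+".png"),np.load(n+".npy"),{k:c[k] for k in c.files}
def ray(c,u,v): return cv2.undistortPoints(np.array([[[u,v]]],float),c["K"],c["D"])[0,0]
def pt(c,u,v,z):  # depth
    x,y=ray(c,u,v);return c["R"].T@(np.array([x,y,1])*z-c["t"])
def ptz(c,u,v,Z): # on world plane z
    x,y=ray(c,u,v);d=c["R"].T@np.array([x,y,1]);o=-c["R"].T@c["t"];return o+d*(Z-o[2])/d[2]
def proj(c,X):
    return cv2.projectPoints(np.array([X],float),cv2.Rodrigues(c["R"])[0],c["t"],c["K"],c["D"])[0][0,0]
E
python3 - <<'E'
from h import *
p,d,c=load("top0")
cr=p[140:220,300:420];cv2.imwrite("pics/topcrop.png",cv2.resize(cr,None,fx=6,fy=6,interpolation=cv2.INTER_CUBIC))
p2,d2,c2=load("side0")
cr=p2[120:200,210:310];cv2.imwrite("pics/sidecrop.png",cv2.resize(cr,None,fx=6,fy=6,interpolation=cv2.INTER_CUBIC))
for u,v in[(351,179),(335,190),(351,220),(256,200),(150,188),(300,100),(260,85),(340,150),(340,142)]:print(u,v,pt(c,u,v,d[v,u]).round())
E
```

```text
351 179 [ 525. -248.   59.]
335 190 [ 498. -209.   49.]
351 220 [ 421. -261.    1.]
256 200 [477.  -8.   1.]
150 188 [505. 257.  67.]
300 100 [ 720. -119.   85.]
260 85 [730. -19. 161.]
340 150 [ 597. -219.   72.]
340 142 [ 614. -216.   84.]
```

View pics/topcrop.png

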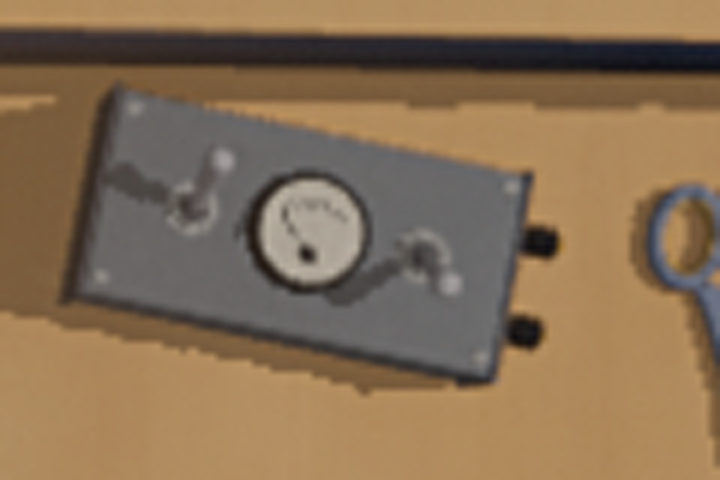

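View pics/sidecrop.png

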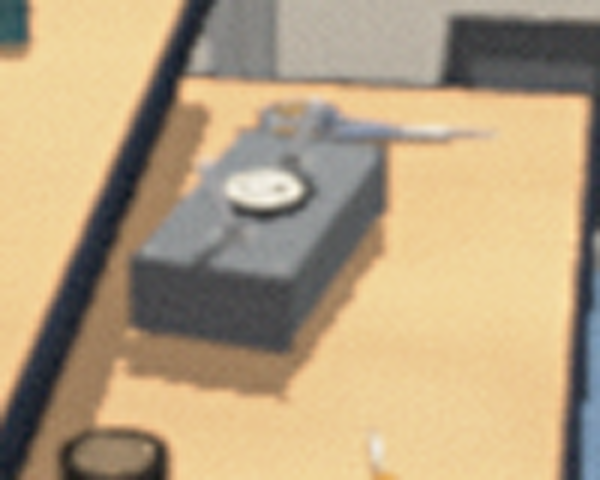

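View pics/wrist0.png

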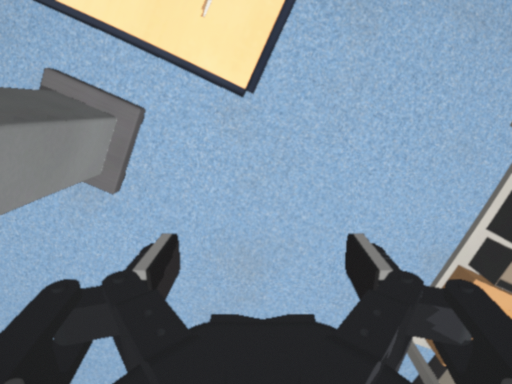

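Run:
```python
from h import *
p,d,c=load("top0")
f=lambda x,y:(300+(x+.5)/6-.5,140+(y+.5)/6-.5)
C=[ptz(c,*f(*q),50) for q in[(117,88),(530,177),(492,380),(76,297)]]
for q in C:print(q.round(1))
m=sum(C)/4;print("mean",m)
yv=(C[0]-C[1]+C[3]-C[2]);print("yaw",np.arctan2(-yv[0],yv[1]),np.linalg.norm(yv)/2)
xv=(C[0]-C[3]+C[1]-C[2]);print("yaw",np.arctan2(xv[1],xv[0]),np.linalg.norm(xv)/2)
print("meter",ptz(c,*f(308,231),57))
print("nut",ptz(c,*f(422,255),55),ptz(c,*f(191,206),55))
print("tip",ptz(c,*f(449,284),54+38*.91),ptz(c,*f(223,159),54+38*.91))
```

```text
[ 590.1 -169.8   50. ]
[ 551.  -346.2   50. ]
[ 464.5 -327.1   50. ]
[ 501.  -150.7   50. ]
mean [ 526.64878009 -248.45696041   50.        ]
yaw -0.21075659999081678 180.3424203445358
yaw -0.21475109068518766 89.84671874649288
meter [ 527.63027483 -248.08223823   57.        ]
nut [ 517.39056947 -296.91382614   55.        ] [ 538.73402339 -199.23781187   55.        ]
tip [ 502.26742911 -296.67038445   88.58      ] [ 553.80014896 -205.51563844   88.58      ]
```

play_rows(
  targets=[
    {"slide": [0, 0, 0], "turn": [0, 0, 9.2], "hand": 0},
    {"slide": [0, 0, 0], "turn": [0, 0, 9.2], "hand": 0},
    {"slide": [0, 0, 0], "turn": [0, 0, 9.2], "hand": 0},
    {"slide": [0, 0, 0], "turn": [0, 0, 9.0], "hand": 0},
    {"slide": [0, 0, 0], "turn": [0, 0, 0], "hand": 0},
  ],
)

```text
clock: 0.78
eef_pos: [268.0, -591.9, 230.9]
tool_rot: [3.141, 0.0, -1.783]
force: [0.6, 0.1, 0.7]
width: -0.3
```

```bash
cat > g.py <<'E'
from cell import *
from h import *
from scipy.spatial.transform import Rotation as Ro
YAW=-0.213;C=np.array([527,-248.3,0]);Rc=Ro.from_euler('z',YAW)
def w(x,y,z): return C+Rc.apply([x,y,z])
def go(x,y,z):
    s=read_state();R=Ro.from_euler('xyz',s["tool_rot"])
    print("t",s["clock"],"pos",s["eef_pos"].round(1),"rpy",s["tool_rot"].round(3),"w",round(s["width"],1),"F",s["force"].round(1),"q",s["qpos"].round(2))
    print("case",Rc.inv().apply(s["eef_pos"]-C).round(1),"slide",R.inv().apply(w(x,y,z)-s["eef_pos"]).round(1),"target",w(x,y,z))
E
python3 -c "
from g import *
go(-55,-50,230)"
```

```text
t 0.775 pos [ 268.  -591.9  230.9] rpy [ 3.141  0.    -1.783] w -0.3 F [0.6 0.1 0.7] q [ 0.98  0.64  0.21  1.52 -0.15  1.   -0.55]
case [-180.5 -390.6  230.9] slide [-340.5 -125.8    0.9] target [ 462.67328508 -285.54343898  230.        ]
```

play_rows(
  targets=[
    {"slide": [-42, -15.5, 0], "turn": [0, 0, 0], "hand": 0},
    {"slide": [-42, -15.5, 0], "turn": [0, 0, 0], "hand": 0},
    {"slide": [-42, -15.5, 0], "turn": [0, 0, 0], "hand": 0},
    {"slide": [-42, -15.5, 0], "turn": [0, 0, 0], "hand": 0},
    {"slide": [-42, -15.5, 0], "turn": [0, 0, 0], "hand": 0},
  ],
)

```text
clock: 1.4
eef_pos: [389.0, -402.2, 231.3]
tool_rot: [-3.141, 0.0, -1.781]
force: [1.2, 0.2, 0.3]
width: -0.2
```

play_rows(
  targets=[
    {"slide": [-42, -15.5, 0], "turn": [0, 0, 0], "hand": 0},
    {"slide": [-42, -15.5, 0], "turn": [0, 0, 0], "hand": 0},
    {"slide": [-42, -15.5, 0], "turn": [0, 0, 0], "hand": 0},
    {"slide": [0, 0, 0], "turn": [0, 0, 0], "hand": 0},
  ],
)

```text
clock: 1.9
eef_pos: [463.1, -285.9, 231.1]
tool_rot: [-3.141, 0.003, -1.774]
force: [0.5, 0.7, 0.3]
width: 0.3
```

Run:
```python
from g import *
go(-50,-50,78)
for n in("wrist","top"):
    c=calibration(n);p,d=get_image(n)
    for X in [w(-17,-50,92),w(0,-50,55),w(-45,-90,50)]: print(n,proj(c,X).round(1))
    cv2.imwrite(f"pics/{n}1.png",p)
    np.save(f"{n}1.npy",d);np.savez(f"{n}1c.npz",**{k:np.array(v) for k,v in c.items()})
```

```text
t 1.9 pos [ 463.1 -285.9  231.1] rpy [-3.141e+00  3.000e-03 -1.774e+00] w 0.3 F [0.5 0.7 0.3] q [ 0.36  0.48  0.21  1.82 -0.13  0.85 -1.14]
case [-54.6 -50.2 231.1] slide [  0.2  -4.5 153.1] target [ 467.56029075 -286.60040424   78.        ]
wrist [262.8 142.8]
wrist [263.1 123.8]
wrist [296.8 163.3]
top [373.7 187.8]
top [370.  182.5]
top [381.5 203.1]
```

View pics/wrist1.png

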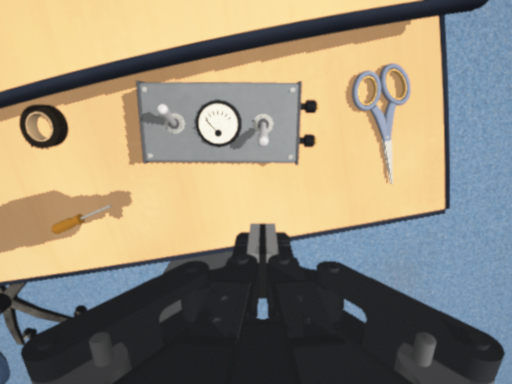

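View pics/top1.png

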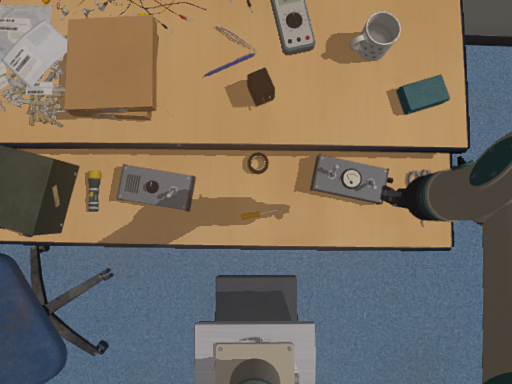

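The wrist view shows the output toggle tip at (264,141), its nut at (264,120) and the meter at (218,123). These match the projected points, and the finger tips line up with the toggle. Next I descend in front of the bat.

play_rows(
  targets=[
    {"slide": [0, 0, 50], "turn": [0, 0, 0], "hand": 0},
    {"slide": [0, 0, 50], "turn": [0, 0, 0], "hand": 0},
    {"slide": [0, 0, 35], "turn": [0, 0, 0], "hand": 0},
    {"slide": [0, 0, 17], "turn": [0, 0, 0], "hand": 0},
    {"slide": [0, 0, 0], "turn": [0, 0, 0], "hand": 0},
  ],
)

```text
clock: 2.62
eef_pos: [459.5, -291.0, 78.8]
tool_rot: [3.14, 0.0, -1.786]
force: [-0.4, -0.9, -0.1]
width: 0.2
```

Run:
```python
from g import *
go(-11,-50,79)
p,d=get_image("wrist")
cv2.imwrite("pics/wrist2.png",p)
```

```text
t 2.625 pos [ 459.5 -291.    78.8] rpy [ 3.14   0.    -1.786] w 0.2 F [-0.4 -0.9 -0.1] q [ 0.42  0.71  0.15  1.94 -0.2   0.51 -1.08]
case [-56.9 -56.   78.8] slide [ -6.1 -45.9  -0.3] target [ 505.67893501 -294.84473319   79.        ]
```

View pics/wrist2.png

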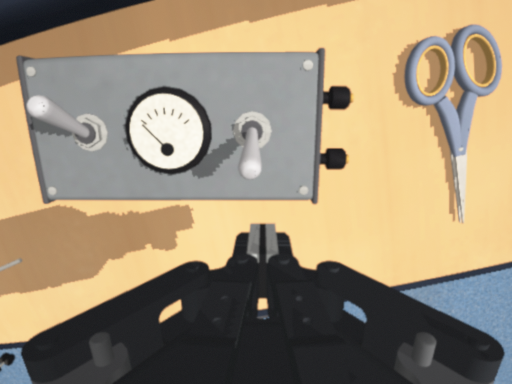

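The bat tip is at (251,168) and the fingers are at column 263, about 6 mm off to the post side. I'll shift -6 in tool x and then push.

play_rows(
  targets=[
    {"slide": [-6, -6, 0], "turn": [0, 0, 0], "hand": 0},
    {"slide": [0, -10, 0], "turn": [0, 0, 0], "hand": 0},
    {"slide": [0, -10, 0], "turn": [0, 0, 0], "hand": 0},
    {"slide": [0, -10, 0], "turn": [0, 0, 0], "hand": 0},
  ],
)

```text
clock: 3.18
eef_pos: [495.6, -291.6, 79.5]
tool_rot: [3.138, 0.001, -1.785]
force: [-3.8, 1.2, 2.9]
width: -0.2
```

Run:
```python
from g import *
go(-11,-50,79)
p,d=get_image("wrist")
cv2.imwrite("pics/wrist3.png",p)
```

```text
t 3.175 pos [ 495.6 -291.6   79.5] rpy [ 3.138e+00  1.000e-03 -1.785e+00] w -0.2 F [-3.8  1.2  2.9] q [ 0.38  0.74  0.16  1.85 -0.2   0.57 -1.12]
case [-21.5 -49.   79.5] slide [  1.  -10.5   0.4] target [ 505.67893501 -294.84473319   79.        ]
```

View pics/wrist3.png

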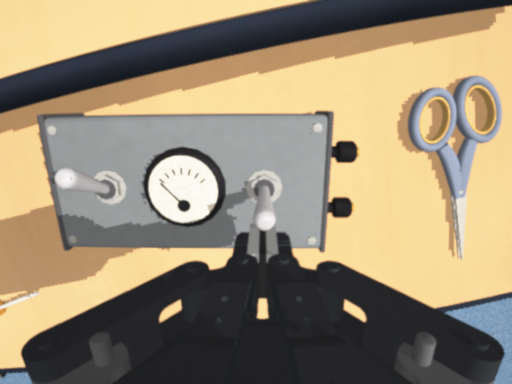

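The fingers at (263,238) now touch the bat, whose tip is at (264,217). The force is 3.8 N against the push, so I keep pushing.

play_rows(
  targets=[
    {"slide": [0, -6, 0], "turn": [0, 0, 0], "hand": 0},
    {"slide": [0, -6, 0], "turn": [0, 0, 0], "hand": 0},
    {"slide": [0, 0, 0], "turn": [0, 0, 0], "hand": 0},
  ],
)

```text
clock: 3.6
eef_pos: [509.7, -294.7, 79.4]
tool_rot: [-3.14, -0.0, -1.784]
force: [-0.5, 0.9, 0.4]
width: 0.2
```

Run:
```python
from g import *
go(-55,-50,79)
p,d=get_image("wrist")
cv2.imwrite("pics/wrist4.png",p)
```

```text
t 3.6 pos [ 509.7 -294.7   79.4] rpy [-3.14  -0.    -1.784] w 0.2 F [-0.5  0.9  0.4] q [ 0.37  0.75  0.16  1.82 -0.2   0.59 -1.12]
case [ -7.1 -49.   79.4] slide [ 1.  47.9  0.3] target [ 462.67328508 -285.54343898   79.        ]
```

View pics/wrist4.png

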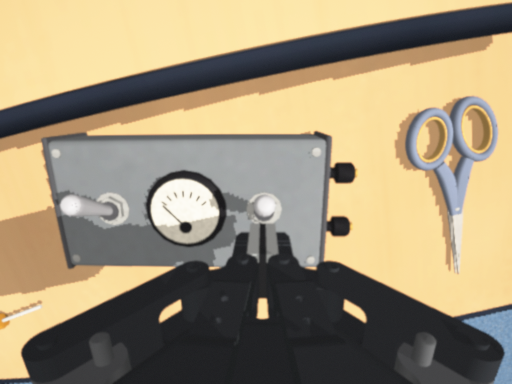

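The force has dropped to zero and the bat tip at (264,206) now sits over its nut, which suggests it snapped across. I'll back off and check.

play_rows(
  targets=[
    {"slide": [0, 20, 0], "turn": [0, 0, 0], "hand": 0},
    {"slide": [0, 25, 0], "turn": [0, 0, 0], "hand": 0},
    {"slide": [0, 5, -40], "turn": [0, 0, 0], "hand": 0},
    {"slide": [0, 0, -50], "turn": [0, 0, 0], "hand": 0},
    {"slide": [0, 0, -50], "turn": [0, 0, 0], "hand": 0},
  ],
)

```text
clock: 4.28
eef_pos: [459.3, -283.9, 220.8]
tool_rot: [3.141, 0.0, -1.785]
force: [1.4, 0.5, 0.0]
width: -0.1
```

play_rows(
  targets=[
    {"slide": [0, 0, 0], "turn": [0, 0, 0], "hand": 0},
    {"slide": [0, 0, 0], "turn": [0, 0, 0], "hand": 0},
  ],
)

```text
clock: 4.53
eef_pos: [459.3, -283.5, 218.9]
tool_rot: [3.141, 0.0, -1.785]
force: [-0.6, -0.4, -1.1]
width: 0.0
```

Run:
```python
from g import *
go(-55,-50,230)
c=calibration("wrist");p,d=get_image("wrist")
s=np.sin(np.radians(24))*40
for n,y in(("out",-50),("meter",50)):
  print(n,"fwd",proj(c,w(-s,y,90)).round(),"back",proj(c,w(s,y,90)).round())
t,_=get_image("top")
cv2.imwrite("pics/wrist5.png",p)
cv2.imwrite("pics/top5.png",cv2.resize(t[140:220,100:420],None,fx=2.5,fy=2.5,interpolation=cv2.INTER_CUBIC))
```

```text
t 4.525 pos [ 459.3 -283.5  218.9] rpy [ 3.141  0.    -1.785] w 0.0 F [-0.6 -0.4 -1.1] q [ 0.35  0.49  0.22  1.84 -0.14  0.82 -1.14]
case [-58.8 -48.7 218.9] slide [  1.2  -3.7 -11.1] target [ 462.67328508 -285.54343898  230.        ]
out fwd [264. 139.] back [264. 103.]
meter fwd [160. 139.] back [157. 104.]
```

View pics/wrist5.png

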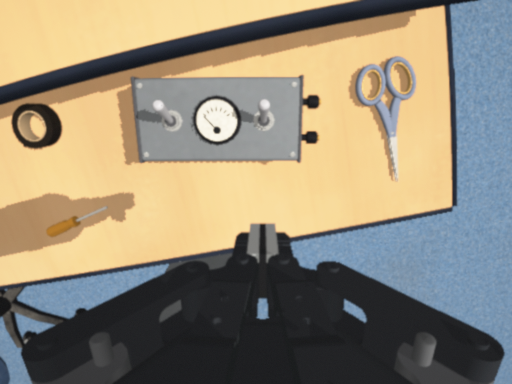

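View pics/top5.png

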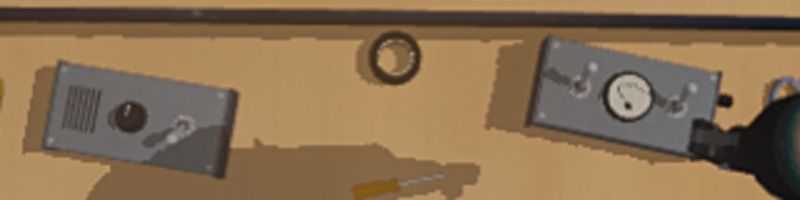

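The wrist view has the output tip at (264,104), where I predicted (264,103) for leaning back. The meter toggle at (158,105) still leans back. The top view shows the fan toggle still leaning to the front. The arm is clear of everything.

```bash
python3 -c "
from cell import *
print(finish_job())"
```

```text
the job is handed in; nothing more can be done
None
```

The output toggle is flipped to on, and I handed the job in at about 4.6 s of the 29 s allowed. I pushed the bat to the back with the closed fingertips. The contact force was 3.8 N at the reading taken during the push and about zero once the bat had snapped across.

In the last images:
- **Output toggle:** it leans to the back. Its tip is at pixel (264,104), and the predicted "on" position was (264,103).
- **Meter toggle:** it still leans to the back, with its tip at (158,105) against a predicted (157,104).
- **Fan toggle:** it still leans to the front. I judged this by eye from the top camera only.
- **Arm:** the tool stands clear at z ≈ 219 mm, with only noise of about 1 N on the force reading.

The one thing off was a sideways error of about 6 mm during the descent, which I corrected before touching the toggle. `finish_job()` gives no verdict, so I can't confirm the judged result.

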